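Hold the weight-case lid with its hinge knuckles lined up for the pin

ROBOT

A 7-joint arm with a two-finger parallel gripper is mounted at the origin on the work surface. World frame = base frame: x ahead of the robot, y to its left, z up, the work surface at z = 0. Lengths are in m, angles in rad, forces in N, time in s.
With the tool pointing down it reaches from about 0.425 to 0.925 m from the base axis. Payload 6.8 kg.
Tool frame: the origin (TCP) lies on the front face of the gripper's body, between the roots of the fingers; the fingertips stand 73 mm ahead of it and the grasp point (between the pads) lies 54 mm ahead of it; z points along the fingers, y is the line along which they close (so a half turn about z gives the same grasp; the last joint's range is limited). The gripper opens to 85 mm and grips with 20 to 120 N. Pads are 22 mm wide; open, the fingers measure 114 mm over their backs; the gripper's body (76 mm by 85 mm) begins 54 mm behind the grasp point. The pads swing forward as they close: fully open they stand 13 mm farther back than shut.
Start: joints at [1.242, 0.477, 0.022, 1.555, -0.011, 1.109, -0.083], TCP at [0.148, -0.659, 0.304] pointing down, gripper open.
Joint ranges: [-2.96, 2.96], [-0.34, 2.1], [-1.41, 1.46], [0.24, 2.44], [-1.37, 4.51], [0.17, 1.92], [-2.96, 2.96]. Speed limits (rad/s): [2.39, 2.39, 3.14, 3.14, 3.14, 3.14, 3.14].

INTERFACE

Orientations are given as a unit quaternion [w, x, y, z].
In Python, from station import bot, optics gives the robot as it stands.
- The arm moves only by the tool drive_tool, never from a script. Its argument "deltas" is a list of rows, each an object with "gripper": the closure in counts, from 0 (fully open) to 255 (shut); "offset": the shift along the tool's x, y, z in units of 1000 mm (1.0 is 1000 mm), a list of three; "angular": the turn, a rotation vector about the tool's x, y, z in units of 45 degrees (1.0 is 45 degrees), a list of three. In form: [{"gripper": gripper, "offset": [dx, dy, dz], "angular": [rx, ry, rz]}, ...]. A call has 1 to 5 rows; each row is the pose to reach, as a shift and turn from the pose commanded when the call began, along the tool's axes at that moment; what a row does not reach only later rows make up. A row lasts 1/10 s, in which the tool goes at most 50 mm and 8.59 degrees, less where a joint would pass 70% of its speed; a pose out of reach is approached as far as the arm can. A call with a number of a shift or a turn outside -1 to 1 is refused whole. A call with a gripper value outside its range is refused whole. The fingers move at their own pace and stop on an object; "grip_force" is the grip in N (left out, the last holds). Time passes only in rows, so rows that repeat a pose let the fingers close. It gives the time, the measured TCP pose, the force, the opening and the grip force at its end, in the units of the state.
- bot.get_obs(): the state, without advancing time (a new reading comes with each control period).
- optics.read_camera(name): name is "scene" or "top" or "wrist"; returns the picture (420x560x3 uint8, blue, green, red); there is no depth.
- optics.camera_model(name): a dict with "fx", "fy", "cx", "cy" (pixels), "dist" ([k1, k2, p1, p2, k3] as OpenCV has them; the pictures are not rectified), "cam_to_world" (4x4, takes a point from camera to world coordinates). Camera axes: x right, y up, looking along -z (the intrinsics and any distortion apply to the point x, -y, -z); pixel columns grow to the right and rows downward; lengths in m; the calibration is good to about 2 mm. A picture is of the moment at which its call begins: read the wrist's pose just before it. camera_model takes no time and is no camera call; for the wrist camera it gives the pose at the moment of the call.
- bot.hand_in(): hands the job in; it is judged then, once.
The state is a dict: "t": time; "q": joint angles; "joint_vel": joint speeds; "joint_torque": joint torques, N m; "eef_pos": TCP position; "tool_rot": TCP orientation; "contact_force": force on the tool from outside, world axes, zero at the start; "torque": the same for the moment, N m; "gripper_width": opening from 0.0 (shut) to 1.0 (fully open); "grasp_force": force on a finger pad.
Only numpy, scipy, OpenCV 4.12 (cv2) and the standard library are available. Lean on these libraries where they do the work, as an engineer would, in place of code of your own. Each camera call takes 0.05 s, during which the arm holds its last target. There are 200 camera calls.

TASK

Take out of the slotted rack the lid whose hinge leaf has a single knuckle in the middle (not the lid with two knuckles), and bring it upright over the wall of the open wooden case that carries the other hinge leaf, the lid's leaf facing outwards like the case's. Lower it gently until its knuckle sits between the case's two knuckles and all three holes line up, so that the hinge pin could be slid straight through, and finish while still holding the lid there steadily in the gripper: it must hang from the gripper, not rest on the case or press against it. Leave the other lid in the rack and the two weights standing where they are.

Things in the scene. Friction and masses are not known exactly. Their poses are not given: they have to be found in the camera images.
- case: Open plywood case fixed to the bench, 100 (x) by 120 (y) by 80 mm high; origin: centre of its underside, z up; stands on either side, yaw up to 0.45 rad. Outside its +x wall, below the rim, is a steel hinge leaf 65 mm wide, 3 mm thick, with TWO knuckles: tubes along y, 16 mm outside, 10 mm bore, 12.5 to 32.5 mm either side of the middle.
- case_axis (a point): Point on the bore axis of the case's knuckles, midway between them: 62 mm in x from the case's origin (12 mm off the wall's face), 82 mm above the bench, 2 mm above the rim. Axes as the case's: y along the bore, x out of the wall. The 25 mm gap between the knuckles is open above, below and outwards.
- lid: Loose lid to fit: plywood panel 12 (x) by 120 (y) by 100 mm tall, 0.13 to 0.23 kg, upright in a rack slot, x axis as the rack's. Origin: middle of the panel's lower edge, z up. Steel leaf, 65 mm wide, 3 mm thick, on its +x face 11 to 42 mm above that edge, with ONE knuckle in the middle (along y, 20 mm long, 16 mm outside, 10 mm bore). Its x must end pointing as the case's x.
- lid_axis (a point): Centre of the bore of the lid's knuckle, 18 mm in x from the lid's origin and 2 mm below the panel's lower edge; axes as the lid's. With bores in line and the lid upright, 4 mm of air is left between panel and case rim and 2.5 mm either side of the knuckle.
- lid_top (a point): Middle of the lid's upper edge, 100 mm above its origin; axes as the lid's. The bare upper half of the panel can be gripped from above across its 12 mm.
- spare: The other lid, loose, to be left in the rack: same panel, but its leaf has TWO knuckles, 12.5 to 32.5 mm either side of the middle, and none in the middle. Origin and axes as the lid's.
- rack: Grey plastic rack fixed to the bench, 160 (x) by 136 (y) by 50 mm high, yaw up to 0.45 rad; origin: centre of its underside. Two slots, 15 mm wide, run along y at x = -50 and +50 mm; each holds a lid by its lower corners, lower edge 25 mm above the bench and 20 mm deep in the slot, top at 125 mm. Which lid is in which slot varies.
- weight_big: Loose steel weight, 42 mm across, 75 mm tall, standing between rack and case. Origin: centre of its underside.
- weight_small: Loose steel weight, 30 mm across, 50 mm tall, standing between rack and case. Origin: centre of its underside.
Not all that is in view belongs to the job. Leave any pink look-alike of the lid alone. Several things look just like the rack: the one meant starts farthest to the robot's left.

How it is judged:
By the outcome, as a careful person would: the job done as asked, in the order asked, and still so for the second after the job is handed in, while the arm keeps its last pose, push and grip.
It also fails if it takes over 43 s, if anything falls off the work surface, if the arm or the gripper's body presses on something with over 40 N, if the wrist force passes 120 N, or if a joint passes its speed limit or range.

## Working session

There is one attempt and no reset: what is moved stays moved. The work goes in short steps, Python scripts to look and compute and a tool call to move; the robot and the scene stay as the last step left them, time stands still between calls to the robot, and variables do not carry over. Pictures are saved under pics/ and viewed, at most 10 in all, crops included, and the job is handed in when it is done.

Besides the shell and the picture viewer there is one more tool, called after "Call:" as name(argument=value, ...), one argument or row to a line, values as JSON. drive_tool: Moves the arm, as the interface text tells. Its arguments: {"type":"object","properties":{"deltas":{"type":"array"},"grip_force":{"type":"number"}},"required":["deltas"]}

```bash
mkdir -p pics && python3 - <<'E'
from station import bot, optics
import cv2,json
for n in("scene","top"):
    cv2.imwrite(f"pics/{n}0.png",optics.read_camera(n))
    m=optics.camera_model(n); print(n,{k:(v.tolist() if hasattr(v,'tolist') else v) for k,v in m.items()})
print(bot.get_obs())
E
```

```text
scene {'fx': 519.04052764351, 'fy': 519.04052764351, 'cx': 286.7727737830388, 'cy': 210.73719835497414, 'dist': [0.02035425891571001, 0.0, 0.0, 0.0, 0.0], 'cam_to_world': [[-0.08730079762492243, -0.5698596588443848, 0.8170915125956292, 1.3859216570162047], [0.9961119943146534, -0.040212771722648394, 0.0783825731452207, 0.044726441144247654], [-0.011809551919358978, 0.8207575173046806, 0.5711546482970443, 0.7391649944441394], [0.0, 0.0, 0.0, 1.0]]}
top {'fx': 538.8981004141029, 'fy': 538.8981004141029, 'cx': 271.5917729806016, 'cy': 216.42700287251006, 'dist': [-0.10550233337852158, 0.0, 0.0, 0.0, 0.0], 'cam_to_world': [[0.028347776251614637, 0.9841607165443144, -0.17499739310220985, 0.2500662763636096], [-0.9993772880715561, 0.03158355204490148, 0.01573261983804988, -0.0330788936482291], [0.02101046568570018, 0.1744424353510578, 0.9844431913932168, 1.310421317891445], [0.0, 0.0, 0.0, 1.0]]}
{'t': 0.1, 'q': array([ 1.24195748,  0.47773799,  0.02233194,  1.55633952, -0.01149286,
        1.10930155, -0.08310308]), 'joint_vel': array([ 9.79042297e-04, -8.00247774e-04,  3.66539500e-04, -2.20880995e-03,
       -1.15162790e-03,  8.44238253e-04,  4.81839699e-05]), 'joint_torque': array([ 5.08292142e-03, -5.97756922e+01,  1.61403637e+00, -2.81953436e+01,
        1.28691480e-02,  4.97852176e-03, -2.11586627e-05]), 'eef_pos': array([ 0.14770461, -0.65822112,  0.30301436]), 'tool_rot': array([-8.15121126e-04,  9.93913493e-01,  1.10160247e-01, -1.52015575e-04]), 'contact_force': array([-0.53904858, -0.92111449,  0.29487623]), 'torque': array([-0.02027974,  0.02240065, -0.0262277 ]), 'grasp_force': 0.0, 'gripper_width': 0.9970554141265039}
```

View pics/scene0.png

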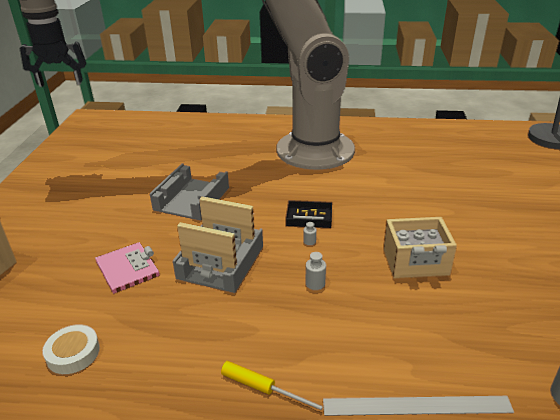

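View pics/top0.png

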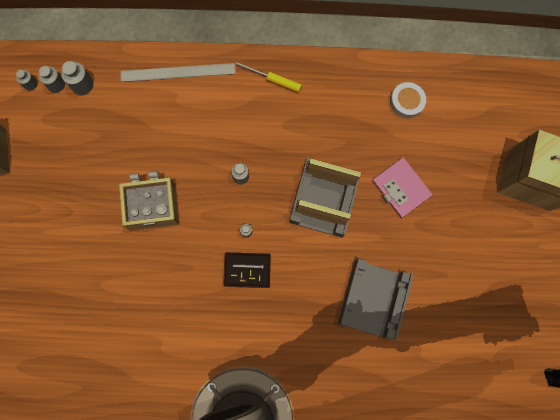

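The rack with the two lids is at scene (220,250) / top (325,197). The empty look-alike is at top (375,298), and the case is at scene (420,248) / top (148,203). I'll zoom in to tell the lids apart and pick corners.

```bash
python3 - <<'E'
import cv2,numpy as np
s=cv2.imread("pics/scene0.png");t=cv2.imread("pics/top0.png")
r=lambda im,x,y,w,h,f:cv2.resize(im[y:y+h,x:x+w],None,fx=f,fy=f,interpolation=cv2.INTER_CUBIC)
a=r(s,170,190,100,105,5.7); b=r(s,375,205,50+35,105,5.7)
c=np.zeros((598,800,3),np.uint8)
a=r(s,165,190,100,100,4);b=r(s,375,205,100,75,4) 
c[:400,:400]=a;c[:300,400:]=b
cv2.imwrite("pics/s1.png",c[:400])
c=np.zeros((400,800,3),np.uint8)
c[:,:400]=r(t,280,148,100,100,4);c[:,400:]=r(t,100,153,100,100,4)
cv2.imwrite("pics/t1.png",c)
E
```

```text
(no output)
```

View pics/s1.png

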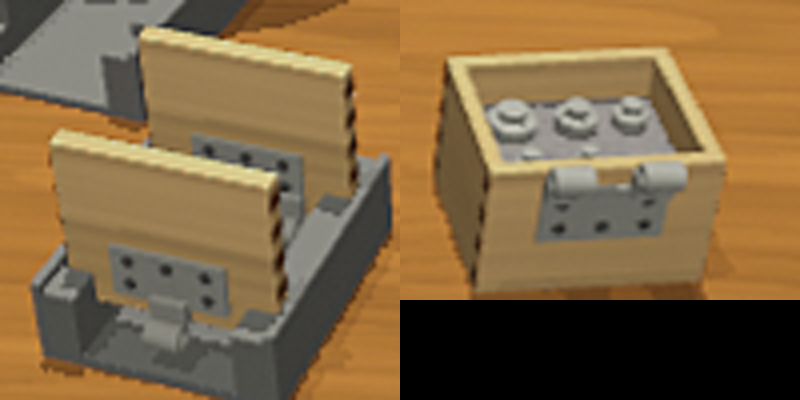

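View pics/t1.png

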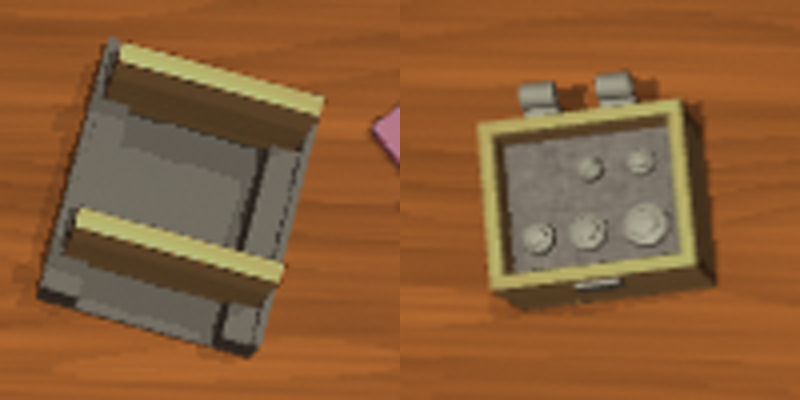

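The front lid (+x slot, away from the robot) has the single middle knuckle at crop (168,320). The rear one has two. Both leaves face +x, away from the robot, as does the case's. Next I'll fit the poses from the clicked corners.

```bash
cat > h.py <<'E'
from station import bot, optics
import numpy as np, cv2
from scipy.optimize import least_squares
from scipy.spatial.transform import Rotation as R
def proj(m,P):
    T=np.linalg.inv(np.array(m["cam_to_world"])); P=np.atleast_2d(P)
    c=(P@T[:3,:3].T+T[:3,3])*[1,-1,-1]
    K=np.array([[m["fx"],0,m["cx"]],[0,m["fy"],m["cy"]],[0,0,1.]])
    return cv2.projectPoints(c,np.zeros(3),np.zeros(3),K,np.array(m["dist"],float))[0][:,0]
def place(p,L):
    c,s=np.cos(p[2]),np.sin(p[2]); L=np.atleast_2d(L)
    return np.c_[p[0]+c*L[:,0]-s*L[:,1],p[1]+s*L[:,0]+c*L[:,1],L[:,2]]
def fit(views,x0):   # views: list of (model, local pts, pixels); pose x,y,yaw
    f=lambda p:np.concatenate([(proj(m,place(p,L))-uv).ravel() for m,L,uv in views])
    r=least_squares(f,x0,loss="soft_l1"); return r.x,np.round(r.fun.reshape(-1,2),1)
def pose(o=None):
    o=o or bot.get_obs(); q=o["tool_rot"]; return np.array(o["eef_pos"]),R.from_quat([*q[1:],q[0]])
def down(yaw):  # tool z down, tool y at world angle yaw
    y=np.array([np.cos(yaw),np.sin(yaw),0]);z=np.array([0,0,-1.]);return R.from_matrix(np.c_[np.cross(y,z),y,z])
def delta(pos,rot):
    p,r=pose(); print("off",np.round(r.inv().apply(np.array(pos)-p),4),"ang",np.round((r.inv()*rot).as_rotvec()/(np.pi/4),4))
E
python3 - <<'E'
from h import *
mt,ms=optics.camera_model("top"),optics.camera_model("scene")
A=np.array
tp=lambda o,l:A(o)+(A(l)+.5)/4-.5
lidc=lambda x:A([[x+.006,.06,.125],[x+.006,-.06,.125],[x-.006,-.06,.125],[x-.006,.06,.125]])
case=A([[.05,.06,.08],[.05,-.06,.08],[-.05,-.06,.08],[-.05,.06,.08]])
lt=tp([280,148],[[122,44],[323,100],[318,117],[119,62]])
st=tp([280,148],[[79,208],[283,266],[279,283],[75,225]])
# scene: image right=+y, near=+x
ls=tp([165,190],[[278,187],[53,141],[57,130],[282,177]])
ss=tp([165,190],[[351,73],[142,36],[146,28],[354,65]])
ct=tp([100,153],[[78,125],[281,101],[303,262],[93,291]])
cs=tp([375,205],[[724-400,158],[490-400,172],[447-400,58],[668-400,48]])
for n,v,x0 in(("rack",[(mt,lidc(.05),lt),(mt,lidc(-.05),st),(ms,lidc(.05),ls),(ms,lidc(-.05),ss)],[.6,-.1,-.25]),("case",[(mt,case,ct),(ms,case,cs)],[.6,.3,.1])):
    for w in(v,v[:len(v)//2],v[len(v)//2:]):
        p,r=fit(w,x0); print(n,p.round(4),r.tolist())
    p,_=fit(v,x0)
    if n=="rack":
        L=place(p,[.05,0,.3])[0]; print(L); delta(L,down(p[2]))
E
```

```text
rack [ 0.5309 -0.1818 -0.234 ] [[0.1, -0.7], [0.6, -1.1], [0.6, -0.4], [-0.5, -0.3], [-0.1, -0.4], [0.5, -1.1], [0.2, -0.2], [-0.4, 0.4], [-1.2, -0.6], [-0.2, -0.2], [1.6, -0.8], [0.2, -1.7], [-0.5, 0.0], [-0.2, -0.2], [1.3, -1.1], [0.9, -1.1]]
rack [ 0.5298 -0.1815 -0.2401] [[0.1, -0.3], [0.6, -0.4], [0.6, 0.2], [-0.4, 0.1], [-0.3, -0.1], [0.2, -0.5], [-0.1, 0.3], [-0.6, 0.7]]
rack [ 0.5334 -0.1817 -0.2262] [[-1.1, 0.0], [-0.4, 0.8], [1.4, 0.1], [0.3, -1.0], [-0.7, 0.5], [-0.6, 0.5], [0.8, -0.4], [0.6, -0.6]]
[ 0.57952842 -0.1934049   0.3       ]
off [ 0.5231 -0.359   0.0035] ang [-2.000e-03 -1.000e-03 -1.421e+00]
case [0.4964 0.2392 0.1592] [[0.7, -0.5], [0.4, -0.9], [-0.9, 0.4], [0.3, -0.3], [0.9, -0.0], [0.6, -0.4], [-0.1, -0.8], [-0.8, -1.1]]
case [0.4957 0.2396 0.1699] [[0.3, 0.1], [0.0, -0.8], [-0.9, 0.4], [0.4, 0.2]]
case [0.4984 0.2387 0.1436] [[0.5, 0.9], [-0.1, -0.0], [-0.0, -0.5], [-0.4, -0.3]]
```

Call:
drive_tool(
  deltas=[
    {"gripper": 0, "offset": [0.2, -0.137, 0.0], "angular": [0, 0, -0.55]},
    {"gripper": 0, "offset": [0.2, -0.137, 0.0], "angular": [0, 0, -0.55]},
    {"gripper": 0, "offset": [0.2, -0.137, 0.0], "angular": [0, 0, -0.55]},
    {"gripper": 0, "offset": [0.2, -0.137, 0.0], "angular": [0, 0, -0.55]},
    {"gripper": 0, "offset": [0.2, -0.137, 0.0], "angular": [0, 0, -0.55]},
  ],
  grip_force=60,
)

```text
t: 0.6
eef_pos: [0.3146, -0.4787, 0.3036]
tool_rot: [-0.0, 0.947, 0.321, 0.0]
contact_force: [1.6, -0.1, -0.3]
gripper_width: 0.999
grasp_force: 0.0
```

```bash
python3 - <<'E'
from h import *
delta([.5795,-.1934,.3],down(-.235));print(pose()[0],bot.get_obs()['contact_force'])
E
```

```text
off [ 0.3838 -0.0651  0.0039] ang [-5.000e-04 -1.100e-03 -8.675e-01]
[ 0.31461668 -0.47866214  0.30363498] [ 1.62543943 -0.08728928 -0.34140803]
```

Call:
drive_tool(
  deltas=[
    {"gripper": 0, "offset": [0.24, -0.04, 0.0], "angular": [0, 0, -0.65]},
    {"gripper": 0, "offset": [0.24, -0.04, 0.0], "angular": [0, 0, -0.65]},
    {"gripper": 0, "offset": [0.24, -0.04, 0.0], "angular": [0, 0, -0.65]},
    {"gripper": 0, "offset": [0.24, -0.04, 0.0], "angular": [0, 0, -0.65]},
    {"gripper": 0, "offset": [0.24, -0.04, 0.0], "angular": [0, 0, -0.65]},
  ],
)

```text
t: 1.1
eef_pos: [0.4807, -0.3012, 0.3038]
tool_rot: [-0.0, 0.835, 0.551, 0.0]
contact_force: [1.6, -0.3, 0.3]
gripper_width: 1.007
grasp_force: 0.0
```

```bash
python3 - <<'E'
from h import *
delta([.5795,-.1934,.3],down(-.235));print(pose()[0])
E
```

```text
off [0.138  0.0484 0.0038] ang [-1.000e-04 -7.000e-04 -2.158e-01]
[ 0.4806747  -0.30121893  0.30377318]
```

Call:
drive_tool(
  deltas=[
    {"gripper": 0, "offset": [0.138, 0.048, 0.004], "angular": [0, 0, -0.216]},
    {"gripper": 0, "offset": [0.138, 0.048, 0.004], "angular": [0, 0, -0.216]},
    {"gripper": 0, "offset": [0.138, 0.048, 0.004], "angular": [0, 0, -0.216]},
    {"gripper": 0, "offset": [0.138, 0.048, 0.004], "angular": [0, 0, -0.216]},
    {"gripper": 0, "offset": [0.138, 0.048, 0.004], "angular": [0, 0, -0.216]},
  ],
)

```text
t: 1.6
eef_pos: [0.5784, -0.1946, 0.2993]
tool_rot: [-0.001, 0.785, 0.619, -0.0]
contact_force: [-0.2, 0.1, -0.2]
gripper_width: 1.002
grasp_force: 0.0
```

```bash
python3 - <<'E'
from h import *
delta([.5795,-.1934,.3],down(-.235));print(pose()[0])
m=optics.camera_model("wrist");cv2.imwrite("pics/w1.png",optics.read_camera("wrist"))
print({k:np.round(v,4).tolist() for k,v in m.items()})
print(proj(m,place([.5309,-.1818,-.234],[[.056,.06,.125],[.056,-.06,.125],[.044,-.06,.125],[.044,.06,.125]])))
E
```

```text
off [ 0.0014  0.0008 -0.0007] ang [-0.0015 -0.0004 -0.    ]
[ 0.57842508 -0.19462512  0.29926709]
{'fx': 332.3771, 'fy': 332.3771, 'cx': 276.3699, 'cy': 211.808, 'dist': [-0.0404, 0.0, 0.0, 0.0, 0.0], 'cam_to_world': [[0.9724, 0.2253, 0.0604, 0.5933], [-0.2332, 0.9394, 0.2512, -0.1311], [-0.0001, -0.2583, 0.9661, 0.3694], [0.0, 0.0, 0.0, 1.0]]}
[[286.36132318 128.67391582]
 [285.422333   281.68972634]
 [270.57242311 281.70906442]
 [269.58251213 128.69652334]]
```

View pics/w1.png

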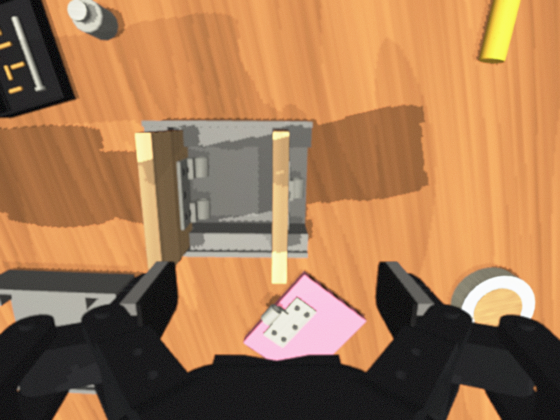

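The wrist view agrees with the pose fit. The target lid's top runs from (281,131) to (279,283), with its single knuckle at (296,188). The spare's two knuckles are at (200,165) and (203,210).

```bash
python3 - <<'E'
from h import *
m=optics.camera_model("wrist");lid=np.array([[.006,.06,.125],[.006,-.06,.125],[-.006,-.06,.125],[-.006,.06,.125]])
p,r=fit([(m,lid,np.array([[289,131],[287,283],[271.5,283],[273.5,131.]]))],[.58,-.19,-.23]);print(p,r.tolist())
p=(p+[.5795,-.1934,-.235])/2
print(p);delta([p[0],p[1],.152],down(p[2]))
E
```

```text
[ 0.57993018 -0.19715585 -0.24794359] [[0.6, -0.1], [-0.3, 0.3], [0.3, 0.2], [-0.6, -0.3]]
[ 0.57971509 -0.19527793 -0.2414718 ]
off [0.0017 0.002  0.1473] ang [-0.0018  0.0009  0.0044]
```

Call:
drive_tool(
  deltas=[
    {"gripper": 0, "offset": [0.002, 0.001, 0.04], "angular": [0, 0, 0.006]},
    {"gripper": 0, "offset": [0.002, 0.001, 0.08], "angular": [0, 0, 0.006]},
    {"gripper": 0, "offset": [0.002, 0.001, 0.11], "angular": [0, 0, 0.006]},
    {"gripper": 0, "offset": [0.002, 0.001, 0.135], "angular": [0, 0, 0.006]},
    {"gripper": 0, "offset": [0.002, 0.001, 0.147], "angular": [0, 0, 0.006]},
  ],
)

```text
t: 2.15
eef_pos: [0.5771, -0.1962, 0.1504]
tool_rot: [-0.001, 0.788, 0.615, -0.002]
contact_force: [0.3, -0.8, 0.1]
gripper_width: 1.0
grasp_force: 0.0
```

Call:
drive_tool(
  deltas=[
    {"gripper": 100, "offset": [0, 0, 0], "angular": [0, 0, 0]},
    {"gripper": 170, "offset": [0, 0, 0], "angular": [0, 0, 0]},
    {"gripper": 255, "offset": [0, 0, 0], "angular": [0, 0, 0]},
    {"gripper": 255, "offset": [0, 0, 0], "angular": [0, 0, 0]},
    {"gripper": 255, "offset": [0, 0, 0], "angular": [0, 0, 0]},
  ],
  grip_force=60,
)

```text
t: 2.65
eef_pos: [0.58, -0.1944, 0.1539]
tool_rot: [0.001, 0.787, 0.616, 0.0]
contact_force: [0.3, 0.8, 0.7]
gripper_width: 0.141
grasp_force: 0.9
```

Call:
drive_tool(
  deltas=[
    {"gripper": 255, "offset": [0, 0, 0], "angular": [0, 0, 0]},
    {"gripper": 255, "offset": [0, 0, 0], "angular": [0, 0, 0]},
    {"gripper": 255, "offset": [0, 0, 0], "angular": [0, 0, 0]},
  ],
  grip_force=60,
)

```text
t: 2.95
eef_pos: [0.5802, -0.1944, 0.1539]
tool_rot: [0.001, 0.788, 0.616, 0.0]
contact_force: [-1.9, -0.0, 6.3]
gripper_width: 0.134
grasp_force: 59.2
```

Call:
drive_tool(
  deltas=[
    {"gripper": 255, "offset": [0, 0, -0.01], "angular": [0, 0, 0]},
    {"gripper": 255, "offset": [0, 0, -0.025], "angular": [0, 0, 0]},
    {"gripper": 255, "offset": [0, 0, -0.05], "angular": [0, 0, 0]},
    {"gripper": 255, "offset": [0, 0, -0.085], "angular": [0, 0, 0]},
    {"gripper": 255, "offset": [0, 0, -0.12], "angular": [0, 0, 0]},
  ],
  grip_force=80,
)

```text
t: 3.45
eef_pos: [0.5788, -0.1939, 0.2745]
tool_rot: [-0.001, 0.787, 0.616, -0.0]
contact_force: [1.7, 0.8, -1.4]
gripper_width: 0.134
grasp_force: 78.5
```

```bash
python3 - <<'E'
from h import *
p=[.4964,.2392,.1592]
# lid origin target: case x +44mm -> panel centre; hover: lid origin z .150
T=place(p,[.044,0,.155+.129])[0]; print(T); delta(T,down(p[2])); o=bot.get_obs();print(pose()[0],o['contact_force'],o['grasp_force'],o['q'].round(2))
E
```

```text
[0.53984359 0.24617525 0.284     ]
off [ 0.4179 -0.1433 -0.0092] ang [-0.0022 -0.0006 -0.5111]
[ 0.57875537 -0.19389305  0.27453022] [ 1.74364444  0.76426781 -1.35987602] 78.50830078125 [ 0.54  0.43 -0.42  1.72  0.2   1.03 -0.19]
```

Call:
drive_tool(
  deltas=[
    {"gripper": 255, "offset": [0.02, -0.007, -0.009], "angular": [0, 0, -0.05]},
    {"gripper": 255, "offset": [0.05, -0.017, -0.009], "angular": [0, 0, -0.1]},
    {"gripper": 255, "offset": [0.09, -0.031, -0.009], "angular": [0, 0, -0.15]},
    {"gripper": 255, "offset": [0.13, -0.045, -0.009], "angular": [0, 0, -0.2]},
    {"gripper": 255, "offset": [0.17, -0.058, -0.009], "angular": [0, 0, -0.25]},
  ],
)

```text
t: 3.95
eef_pos: [0.5626, -0.0129, 0.282]
tool_rot: [-0.0, 0.722, 0.692, -0.001]
contact_force: [1.0, 1.1, -1.9]
gripper_width: 0.127
grasp_force: 78.5
```

```bash
python3 - <<'E'
from h import *
delta([.5398,.2462,.284],down(.1592))
E
```

```text
off [ 0.2578 -0.034  -0.002 ] ang [-1.600e-03  1.000e-04 -2.575e-01]
```

Call:
drive_tool(
  deltas=[
    {"gripper": 255, "offset": [0.04, -0.005, -0.002], "angular": [0, 0, -0.05]},
    {"gripper": 255, "offset": [0.08, -0.011, -0.002], "angular": [0, 0, -0.1]},
    {"gripper": 255, "offset": [0.12, -0.016, -0.002], "angular": [0, 0, -0.15]},
    {"gripper": 255, "offset": [0.16, -0.021, -0.002], "angular": [0, 0, -0.2]},
    {"gripper": 255, "offset": [0.19, -0.025, -0.002], "angular": [0, 0, -0.25]},
  ],
)

```text
t: 4.45
eef_pos: [0.5459, 0.1793, 0.2841]
tool_rot: [-0.001, 0.65, 0.76, -0.0]
contact_force: [0.6, 0.2, -1.8]
gripper_width: 0.129
grasp_force: 78.5
```

```bash
python3 - <<'E'
from h import *
delta([.5398,.2462,.284],down(.1592))
E
```

```text
off [0.067  0.0044 0.0001] ang [-0.0013 -0.0009 -0.0041]
```

Call:
drive_tool(
  deltas=[
    {"gripper": 255, "offset": [0.03, 0.002, 0], "angular": [0, 0, -0.004]},
    {"gripper": 255, "offset": [0.055, 0.004, 0], "angular": [0, 0, -0.004]},
    {"gripper": 255, "offset": [0.067, 0.004, 0], "angular": [0, 0, -0.004]},
    {"gripper": 255, "offset": [0.067, 0.004, 0], "angular": [0, 0, -0.004]},
    {"gripper": 255, "offset": [0.067, 0.004, 0], "angular": [0, 0, -0.004]},
  ],
)

```text
t: 4.95
eef_pos: [0.5417, 0.2413, 0.2836]
tool_rot: [0.0, 0.651, 0.759, -0.001]
contact_force: [0.2, -0.3, -2.5]
gripper_width: 0.127
grasp_force: 78.5
```

```bash
python3 - <<'E'
from h import *
print(pose()[0]);delta([.5398,.2462,.284],down(.1592))
w=optics.read_camera("wrist");t=optics.read_camera("top");s=optics.read_camera("scene")
for n,i in zip("wts",(w,t,s)):cv2.imwrite(f"pics/h_{n}.png",i)
r=lambda im,x,y,w,h,f:cv2.resize(im[y:y+h,x:x+w],None,fx=f,fy=f,interpolation=cv2.INTER_CUBIC)
c=np.zeros((600,800,3),np.uint8)
c[:300,:400]=w[:300,80:480]
c[300:600,:400]=r(t,100,148,100,75,4)
c[:480,400:]=r(s,365,165,100,120,4)
cv2.imwrite("pics/h1.png",c)
E
```

```text
[0.54171122 0.24131906 0.28364263]
off [ 0.0051 -0.0011 -0.0004] ang [-0.001   0.0019 -0.008 ]
```

View pics/h1.png

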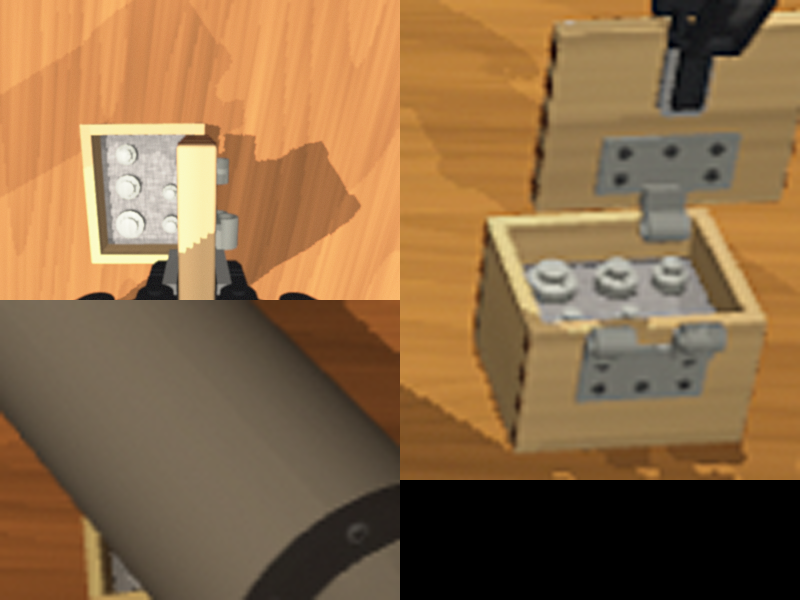

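The lid hangs over the case with the leaf outwards. In the scene crop the lid knuckle is at (663,213), a little above and between the case knuckles at (610,343) and (700,338). I'll shift inwards and down so the wrist camera sees the rim and knuckles unhidden, then measure.

Call:
drive_tool(
  deltas=[
    {"gripper": 255, "offset": [0.005, -0.015, 0.01], "angular": [0, 0, 0]},
    {"gripper": 255, "offset": [0.005, -0.035, 0.025], "angular": [0, 0, 0]},
    {"gripper": 255, "offset": [0.005, -0.035, 0.025], "angular": [0, 0, 0]},
    {"gripper": 255, "offset": [0.005, -0.035, 0.025], "angular": [0, 0, 0]},
    {"gripper": 255, "offset": [0.005, -0.035, 0.025], "angular": [0, 0, 0]},
  ],
)

```text
t: 5.6
eef_pos: [0.5077, 0.2417, 0.2596]
tool_rot: [0.0, 0.651, 0.759, 0.001]
contact_force: [0.3, 0.2, -2.6]
gripper_width: 0.133
grasp_force: 78.6
```

Call:
drive_tool(
  deltas=[
    {"gripper": 255, "offset": [0, 0, 0], "angular": [0, 0, 0]},
    {"gripper": 255, "offset": [0, 0, 0], "angular": [0, 0, 0]},
    {"gripper": 255, "offset": [0, 0, 0], "angular": [0, 0, 0]},
  ],
)

```text
t: 5.9
eef_pos: [0.5068, 0.2421, 0.2591]
tool_rot: [0.0, 0.651, 0.759, 0.0]
contact_force: [-0.9, -0.8, -1.7]
gripper_width: 0.128
grasp_force: 78.6
```

```bash
python3 - <<'E'
from h import *
print(pose()[0],pose()[1].as_matrix().round(4).tolist())
m=optics.camera_model("wrist");w=optics.read_camera("wrist")
import pickle;pickle.dump((m,pose()[0],pose()[1].as_matrix()),open("w2.pkl","wb"))
cv2.imwrite("pics/w2.png",w)
v=w.copy()
L=np.array([[.05,.06,.08],[.05,-.06,.08],[-.05,-.06,.08],[-.05,.06,.08],[.07,.0325,.082],[.07,.0125,.082],[.07,-.0125,.082],[.07,-.0325,.082]])
print(proj(m,place([.4964,.2392,.1592],L)).round(1).tolist())
c=cv2.resize(v[100:300,150:400],None,fx=3,fy=3,interpolation=cv2.INTER_CUBIC)
cv2.imwrite("pics/w2c.png",c)
E
```

```text
[0.50681923 0.24214892 0.25907979] [[-0.1524, 0.9883, 0.0003], [0.9883, 0.1524, 0.0002], [0.0002, 0.0004, -1.0]]
[[329.6, 132.2], [324.6, 281.7], [203.5, 282.4], [193.2, 133.2], [355.6, 169.9], [354.2, 196.1], [352.4, 227.3], [351.1, 251.2]]
```

View pics/w2c.png

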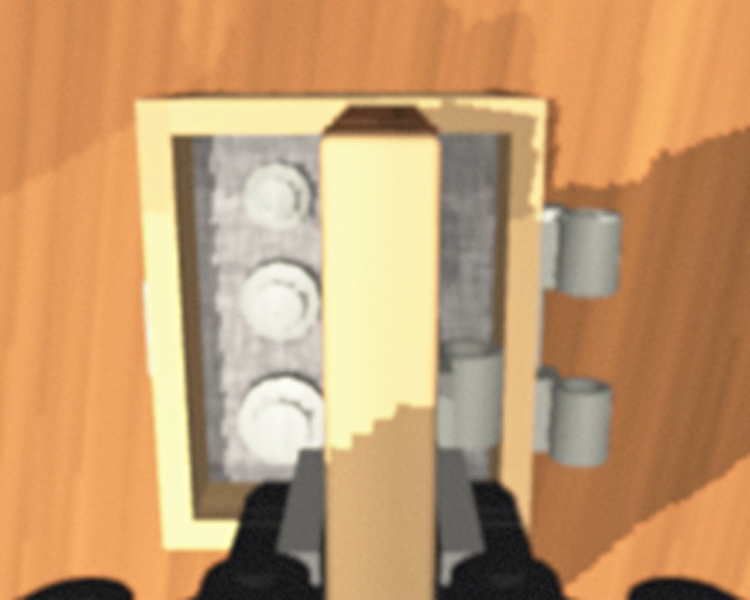

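The lid knuckle at (472,395) and the case knuckles at (590,252) and (580,420) all show in the one image, so I can measure them relative to each other.

```bash
cat > rel.py <<'E'
from h import *
import pickle
m,tp,tr=pickle.load(open("w2.pkl","rb"))
c=lambda l:np.array([150,100])+(np.array(l,float)+.5)/3-.5
a=np.linspace(0,2*np.pi,73)
def ext(p,x,y0,y1,z):  # umax,vmin,vmax of a knuckle's silhouette (crop px)
    L=np.concatenate([np.c_[x+.008*np.cos(a),0*a+y,z+.008*np.sin(a)] for y in(y0,y1)])
    q=(proj(m,place(p,L))+.5-[150,100])*3-.5; return np.array([q[:,0].max(),q[:,1].min(),q[:,1].max()])
C=np.array([[.05,.06,.08],[-.05,.06,.08],[-.05,-.06,.08]]); cp=np.array([[547,99],[136,99],[165,549.]])
def fc(p): 
    q=(proj(m,place(p,C))+.5-[150,100])*3-.5
    return np.concatenate([(q-cp).ravel(),ext(p,.062,.0125,.0325,.082)-[621,208,297],ext(p,.062,-.0325,-.0125,.082)-[610,378,467]])
r=least_squares(fc,[.4964,.2392,.1592],loss="soft_l1",f_scale=3,x_scale=[.01,.01,.1]);P=r.x
print("case",P.round(4),fc(P).round(1))
zo=tp[2]-.129
yaw=np.arctan2(tr[1,1],tr[0,1])
# lid origin x,y; yaw from tool, knuckle at +.018,-.002
fl=lambda p:ext([p[0],p[1],yaw],.018,-.010,.010,zo-.002)-[503,340,449]
r=least_squares(fl,[tp[0],tp[1]],x_scale=.01);print("lid",r.x.round(4),fl(r.x).round(1),"TCP",tp.round(4),"yaw",yaw)
d=r.x-tp[:2]; ax=np.array([np.cos(yaw),np.sin(yaw)]);ay=np.array([-ax[1],ax[0]]);print("lid-TCP in lid axes mm",d@ax*1e3,d@ay*1e3)
q=(proj(m,place([*r.x,yaw],[[.006,.06,zo+.1],[-.006,.06,zo+.1],[.006,-.02,zo+.1],[-.006,-.02,zo+.1]]))+.5-[150,100])*3-.5;print("panel pred",q.round(0).tolist(),"seen 440,137 322,137")
d=P[:2]-r.x;ax=np.array([np.cos(P[2]),np.sin(P[2])]);ay=np.array([-ax[1],ax[0]])
E
python3 rel.py
```

```text
case [0.4973 0.2393 0.1537] [-2.   0.1 -0.5  0.9 -1.4 -1.5  1.9  0.2  1.   2.3 -2.3  1.1]
lid [0.5065 0.2412] [ 0.  -2.2  2.1] TCP [0.5067 0.2422 0.259 ] yaw 0.15309264627255612
lid-TCP in lid axes mm -0.38028222777604503 -0.9683981764602758
panel pred [[440.0, 137.0], [317.0, 137.0], [429.0, 819.0], [329.0, 819.0]] seen 440,137 322,137
```

```bash
python3 - <<'E'
from h import *
P=[.4973,.2393,.1537]
T=place(P,[.0444,.001,.213+.046])[0];print(T);delta(T,down(P[2]))
E
```

```text
[0.54102349 0.24708565 0.259     ]
off [-0.0004  0.0347  0.    ] ang [ 0.0003 -0.0002 -0.0008]
```

Call:
drive_tool(
  deltas=[
    {"gripper": 255, "offset": [0, 0.012, 0], "angular": [0, 0, 0]},
    {"gripper": 255, "offset": [0, 0.026, 0], "angular": [0, 0, 0]},
    {"gripper": 255, "offset": [0, 0.0347, 0], "angular": [0, 0, 0]},
    {"gripper": 255, "offset": [-0.0004, 0.0347, 0], "angular": [0, 0, 0]},
    {"gripper": 255, "offset": [-0.0004, 0.0347, 0], "angular": [0, 0, 0]},
  ],
)

```text
t: 6.45
eef_pos: [0.5408, 0.247, 0.2586]
tool_rot: [-0.0, 0.651, 0.759, -0.0]
contact_force: [-0.3, 0.7, -1.4]
gripper_width: 0.129
grasp_force: 78.5
```

Call:
drive_tool(
  deltas=[
    {"gripper": 255, "offset": [0, 0, 0.01], "angular": [0, 0, 0]},
    {"gripper": 255, "offset": [0, 0, 0.02], "angular": [0, 0, 0]},
    {"gripper": 255, "offset": [0, 0, 0.026], "angular": [0, 0, 0]},
    {"gripper": 255, "offset": [0, 0, 0.026], "angular": [0, 0, 0]},
    {"gripper": 255, "offset": [0, 0, 0.026], "angular": [0, 0, 0]},
  ],
)

```text
t: 6.95
eef_pos: [0.5407, 0.247, 0.2326]
tool_rot: [-0.0, 0.651, 0.759, -0.0]
contact_force: [0.0, -0.1, -1.6]
gripper_width: 0.129
grasp_force: 78.5
```

Call:
drive_tool(
  deltas=[
    {"gripper": 255, "offset": [0, 0, 0], "angular": [0, 0, 0]},
    {"gripper": 255, "offset": [0, 0, 0], "angular": [0, 0, 0]},
    {"gripper": 255, "offset": [0, 0, 0], "angular": [0, 0, 0]},
  ],
)

```text
t: 7.25
eef_pos: [0.541, 0.2471, 0.2332]
tool_rot: [0.0, 0.651, 0.759, 0.0]
contact_force: [1.5, -0.3, -2.4]
gripper_width: 0.133
grasp_force: 78.5
```

```bash
python3 - <<'E'
from h import *
P=[.4973,.2393,.1537]
T=place(P,[.0444,.001,.213])[0];print(T,pose()[0]);delta(T,down(P[2]))
s=optics.read_camera("scene");w=optics.read_camera("wrist");cv2.imwrite("pics/s3.png",s);cv2.imwrite("pics/w3.png",w)
ms=optics.camera_model("scene")
p,r=pose(); y=r.as_matrix()[:,1]; Q=[p[0]-.0004*y[0],p[1]-.0004*y[1],np.arctan2(y[1],y[0])]
r=lambda im,x,y,w,h,f:cv2.resize(im[y:y+h,x:x+w],None,fx=f,fy=f,interpolation=cv2.INTER_CUBIC)
c=np.zeros((600,800,3),np.uint8);c[:,:500]=r(s,380,195,100,120,5);c[:450,500:]=r(w,220,130,150,225,2)
cv2.imwrite("pics/c3.png",c)
E
```

```text
[0.54102349 0.24708565 0.213     ] [0.54098016 0.24708587 0.23321763]
off [-0.      0.      0.0202] ang [ 0.0007 -0.0001 -0.0007]
```

View pics/c3.png

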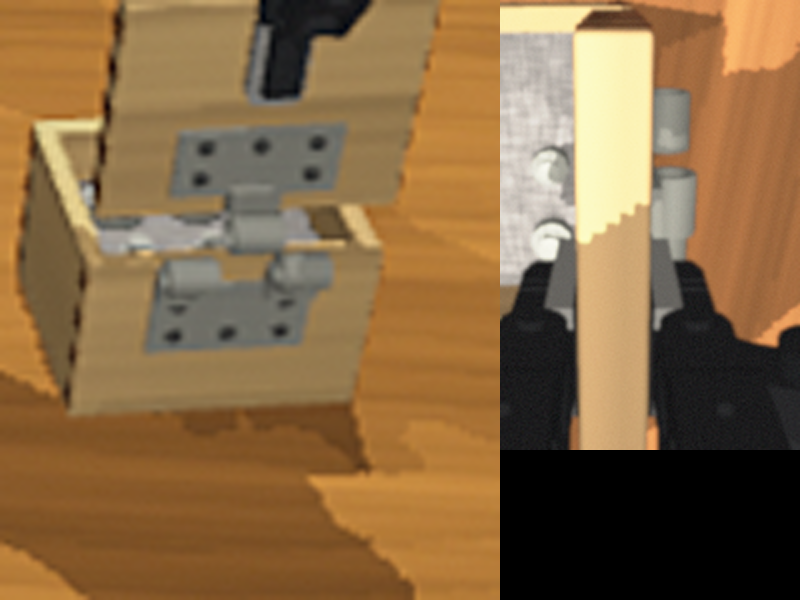

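In the scene crop the lid knuckle is at about (258,233), above the gap between the case knuckles (right end of the left one at 222, left end of the right one at 269). I'll compare these with the projected models.

```bash
python3 - <<'E'
from h import *
ms=optics.camera_model("scene");P=[.4973,.2393,.1537]
a=np.linspace(0,2*np.pi,73)
def box(x,y0,y1,z):
    L=np.concatenate([np.c_[x+.008*np.cos(a),0*a+y,z+.008*np.sin(a)] for y in(y0,y1)])
    q=(proj(ms,place(P,L))+.5-[380,195])*5-.5;return np.r_[q.min(0),q.max(0)].round(0)
print("K-",box(.062,-.0325,-.0125,.082),"K+",box(.062,.0125,.0325,.082),"lid",box(.062,-.01,.01,.1022),"fin",box(.062,-.01,.01,.082))
C=np.array([[.05,.06,.08],[.05,-.06,.08],[-.05,-.06,.08],[.05,-.06,0],[.05,.06,0],[.05,-.06,.1042],[.05,.06,.1042]])
print(((proj(ms,place(P,C))+.5-[380,195])*5-.5).round(0).tolist())
s=cv2.imread("pics/s3.png");cv2.imwrite("pics/z3.png",cv2.resize(s[225:270,400:460],None,fx=13,fy=13,interpolation=cv2.INTER_CUBIC))
E
```

```text
K- [160. 253. 222. 296.] K+ [271. 248. 335. 290.] lid [223. 210. 286. 253.] fin [216. 250. 279. 293.]
[[385.0, 249.0], [90.0, 264.0], [34.0, 120.0], [69.0, 413.0], [351.0, 398.0], [97.0, 217.0], [395.0, 202.0]]
```

View pics/z3.png

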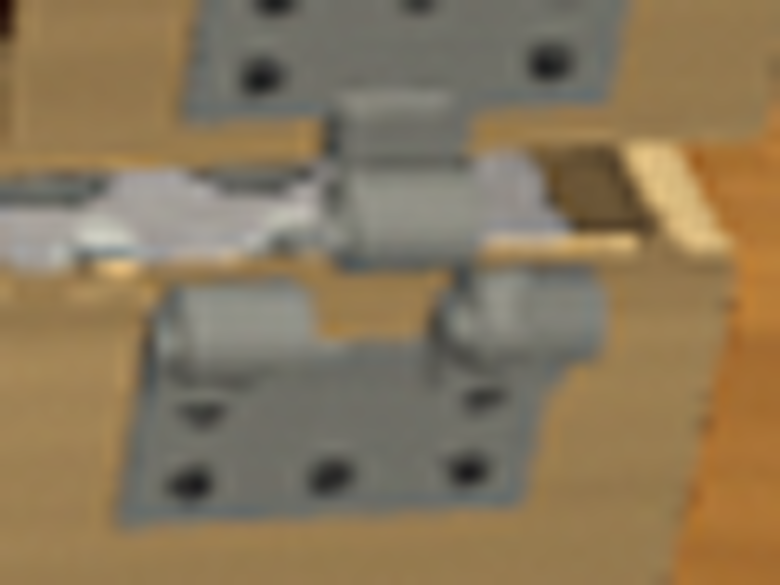

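Lid and case knuckles match the projections to within about 0.5 px. The lid sits about 0.5 mm too far toward +y, so I'll correct that and lower.

Call:
drive_tool(
  deltas=[
    {"gripper": 255, "offset": [-0.0005, 0, 0.003], "angular": [0, 0, 0]},
    {"gripper": 255, "offset": [-0.0005, 0, 0.006], "angular": [0, 0, 0]},
    {"gripper": 255, "offset": [-0.0005, 0, 0.009], "angular": [0, 0, 0]},
    {"gripper": 255, "offset": [-0.0005, 0, 0.012], "angular": [0, 0, 0]},
    {"gripper": 255, "offset": [-0.0005, 0, 0.014], "angular": [0, 0, 0]},
  ],
)

```text
t: 7.85
eef_pos: [0.5408, 0.2465, 0.2184]
tool_rot: [-0.0, 0.651, 0.759, -0.0]
contact_force: [0.3, -0.2, -2.3]
gripper_width: 0.129
grasp_force: 78.5
```

Call:
drive_tool(
  deltas=[
    {"gripper": 255, "offset": [0, 0, 0.002], "angular": [0, 0, 0]},
    {"gripper": 255, "offset": [0, 0, 0.004], "angular": [0, 0, 0]},
    {"gripper": 255, "offset": [0, 0, 0.006], "angular": [0, 0, 0]},
    {"gripper": 255, "offset": [0, 0, 0.006], "angular": [0, 0, 0]},
    {"gripper": 255, "offset": [0, 0, 0.006], "angular": [0, 0, 0]},
  ],
)

```text
t: 8.35
eef_pos: [0.5409, 0.2465, 0.2129]
tool_rot: [0.0, 0.651, 0.759, -0.0]
contact_force: [-0.6, -0.6, -1.3]
gripper_width: 0.132
grasp_force: 78.5
```

Call:
drive_tool(
  deltas=[
    {"gripper": 255, "offset": [0, 0, 0], "angular": [0, 0, 0]},
    {"gripper": 255, "offset": [0, 0, 0], "angular": [0, 0, 0]},
    {"gripper": 255, "offset": [0, 0, 0], "angular": [0, 0, 0]},
  ],
)

```text
t: 8.65
eef_pos: [0.541, 0.2466, 0.213]
tool_rot: [0.0, 0.651, 0.759, 0.0]
contact_force: [-0.1, -0.7, -2.7]
gripper_width: 0.13
grasp_force: 78.5
```

```bash
python3 - <<'E'
from h import *
P=[.4973,.2393,.1537]
T=place(P,[.0444,.0005,.213])[0];print(T,pose()[0]);delta(T,down(P[2]));print(bot.get_obs()['contact_force'])
s=optics.read_camera("scene");cv2.imwrite("pics/s4.png",s)
s=np.mean([optics.read_camera("scene").astype(float) for _ in range(4)],0).astype(np.uint8)
cv2.imwrite("pics/z4.png",cv2.resize(s[225:270,400:460],None,fx=13,fy=13,interpolation=cv2.INTER_CUBIC))
E
```

```text
[0.54110004 0.24659155 0.213     ] [0.5409532  0.24655624 0.21299921]
off [ 0.      0.0002 -0.    ] ang [ 0.0002 -0.0001 -0.0006]
[-0.05361453 -0.70716906 -2.69806727]
```

View pics/z4.png

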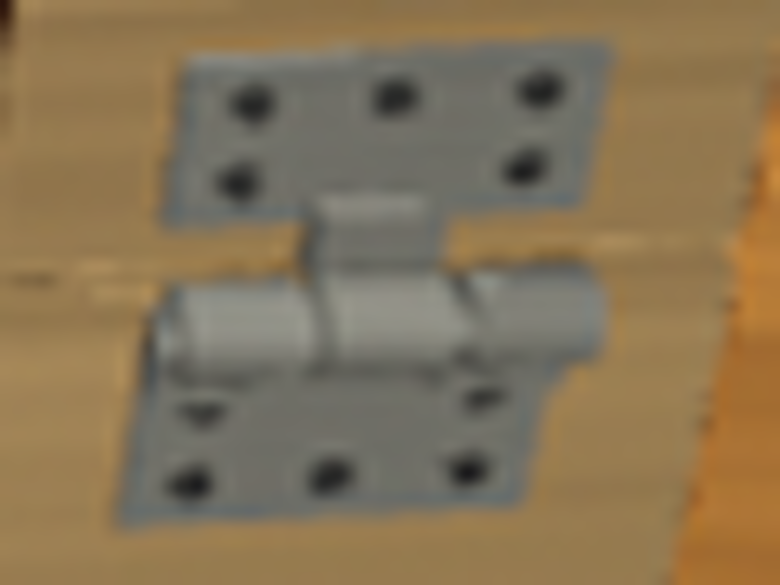

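The three knuckles form one straight line: lid bottom edge at about 371 and case bottom edges at 378 and 362, tops at 273 against 283 and 266. There is visible air on both sides and under the panel. The force reading is just the lid's weight, so I'm handing in.

```bash
python3 -c "
from station import bot
print(bot.hand_in())"
```

```text
the job is handed in; nothing more can be done
None
```

The single-knuckle lid hangs in the gripper, leaf outwards, with its knuckle between the case's two and the bores in line to about 1 mm by my camera estimate. The force reading is only about the lid's weight, the spare lid and both weights were left alone, and the job was handed in at about 9 s.

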